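Unlock a test cap by feel

ROBOT

A 7-joint arm with a two-finger parallel gripper is mounted at the origin on the work surface. World frame = base frame: x ahead of the robot, y to its left, z up, the work surface at z = 0. Lengths are in m, angles in rad, forces in N, time in s.
With the tool pointing down it reaches from about 0.4 to 0.85 m from the base axis. Payload 10.4 kg.
Tool frame: the origin (TCP) lies at the very end of the fingers, on their centre line; the grasp point (between the pads) lies manip.hold_point_z behind it (manip.hold_point_z is the distance from the TCP to the grasp point, in m); z points along the fingers, y is the direction in which the jaws open and shut (so a half turn about z gives the same grasp; the last joint's range is limited). The gripper opens to 85 mm and grips with 20 to 120 N. Pads are 22 mm wide; open, the fingers measure 114 mm over their backs; the gripper's body (76 mm by 85 mm) begins 54 mm behind the grasp point. The pads swing forward as they close: fully open they stand 13 mm farther back than shut.
Start: joints at [-1.35, 0.332, -0.065, 1.46, 0.022, 1.35, -0.088], TCP at [0.151, 0.607, 0.198] pointing down, gripper open.
Joint ranges: [-2.6, 2.6], [-0.5, 2.12], [-1.47, 1.34], [0.16, 2.42], [-1.27, 4.41], [0.06, 2.06], [-2.6, 2.6]. Speed limits (rad/s): [2.22, 2.22, 2.79, 2.79, 3.14, 3.14, 3.14].

INTERFACE

Orientations are given as a unit quaternion [x, y, z, w].
In Python, from workcell import manip gives the robot as it stands.
- The arm moves only by the tool jog_arm, never from a script. Its arguments are lists of equal length, an entry for each row: "translation": the shift along the world's x, y, z in mm, a list of three; "turn": the turn about the world's z in degrees. In form: {"translation": [[x, y, z], ...], "turn": [turn, ...]}. A call has 1 to 12 rows; each row is the pose to reach, as a shift and turn from the pose measured when the call began; what a row does not reach only later rows make up. A row lasts 1/12 s, in which the tool goes at most 41.7 mm and 7.16 degrees, less where a joint would pass 70% of its speed; a pose out of reach is approached as far as the arm can. A call with a gripper value outside its range is refused whole. "grip" is the finger opening in mm, from 0 to 85.4, set as the call begins (left out, the last holds). The fingers move at their own pace and stop on an object; "grip_force" is the grip in N (left out, the last holds). Time passes only in rows, so rows that repeat a pose let the fingers close. It gives the time, the measured TCP pose, the force and the opening at its end, in the units of the state.
- manip.get_obs(): the state, without advancing time (a new reading comes with each control period).
- manip.camera(name): name is "scene" or "top" or "wrist"; returns a dict with "frame" (420x560x3 uint8, red, green, blue), "mtx" (3x3 intrinsics, pixels), "pose" (4x4, takes a point from camera to world coordinates). Camera axes: x right, y down, z forward; pixel columns grow to the right and rows downward; lengths in m; the calibration is good to about 2 mm. A picture is of the moment at which its call begins. There is no depth.
- manip.hand_in(): hands the job in, once; it reports no verdict.
Trained networks look in a picture, given as the dict that the camera call returned (one of the last four; its "shot" number tells which), for a name from the list of things; names that differ only in an ending like _2 or _b are one class to them, and where a whole thing is asked for, a point or a joint stands for the part that bears it (a point fixed in the world has none). Each returns a list of dicts, best first, with "confidence" (0 to 1); they miss things now and then, are a little off and sometimes report something else, mostly with a low value. They report only what shows in the picture. A call takes as long as a camera call.
- manip.outline_of(picture, label): "mask" (420x560 bool, what is visible of it) and "extent" ([left, top, right, bottom] in pixels, round what is visible of it).
- manip.pinpoint(picture, label): "at" ([column, row] in pixels: a listed point, or the origin of a listed thing).
The state is a dict: "clock": time; "joint_pos": joint angles; "joint_velocities": joint speeds; "tau": joint torques, N m; "position": TCP position; "ee_rot": TCP orientation; "ft_force": force on the tool from outside, world axes, zero at the start; "torque": the same for the moment, N m; "grip_width": opening from 0.0 (shut) to 1.0 (fully open).
Only numpy, scipy, OpenCV 4.12 (cv2) and the standard library are available. Lean on these libraries where they do the work, as an engineer would, in place of code of your own. Each camera call takes 0.05 s, during which the arm holds its last target. There are 200 camera calls.

TASK

Unlock the test cap on the heat exchanger's port: set a fingertip on the solid rim of its lock collar and run it lightly along until it drops into the notch, press the spring key inside the notch down, and with the fingertip still in there push the collar anticlockwise (seen from above) round to its stop. Then take the hand away so that the key springs back up and the collar stays unlocked. Use only the fingertips: pinch, lift or force nothing, and leave the yellow port plug, the torch, the tape roll and the spanner where they lie.

Things in the scene. Friction and masses are not known exactly. Their poses are not given: they have to be found in the camera images.
- cap_center (a point): Axis of the test cap at the height of its rim's flat top (165 mm above the bench); the cap sits on either of the exchanger's two ports. Its lock collar is a bright aluminium ring lying level; the upstanding rim is 150 mm outside, 114 mm inside diameter (18 mm wide, its middle 66 mm from the axis) and stands 25 mm above a knurled band 153 mm across. Fixed, except as the joints tell.
- key_level (a point): The same axis at the height of the key's top, 10 mm below the rim's top. ONE notch cuts the rim right through, 0.92 rad of its round (59 mm wide at mid-rim, 51 mm at its inner edge), open inward, outward and up. Its bearing is random and no reading tells it, this orientation included: find it by touch (firm rim, or 10 mm drop to the key) or by eye. A dark key fills the notch's bottom.
- disc_level (a point): The same axis at the top of the cap's dark inner disc, 27 mm below the rim's top. On its middle stands a brass nipple on a 40 mm foot, 18 mm across, up to 2 mm below the rim's top. Outside the collar, a dark base ring 166 mm across lies 49 mm below the rim's top.
- release_key (a joint): Travel of the release key, m: 0 up, 0.009 fully down (straight down). Spring: starts to move at about 2.3 N, 6.3 N fully down; springs back when let go. Its bolt locks the collar unless the key is down more than 6 mm. Once the collar has turned about 0.25 rad the key can rise again behind the lock; between about 0.02 and 0.25 rad it is caught below.
- lock_collar (a joint): Turn of the lock collar, rad: 0 locked (start), grows anticlockwise seen from above, 0.38 at its stop, unlocked. It turns with about 0.2 N m of friction (3 N at the rim) and stays where left. It is turned by pushing a side wall of the notch; the key and notch turn with it about the cap's axis.
- exchanger: Brazed plate heat exchanger lying on the bench, fixed and heavy: 300 mm (own x) by 500 mm (own y) by 100 mm high, copper edges, steel top. Origin: middle of its underside. Two steel port stubs (104 mm across, 32 mm high) stand at own x = -0.06, y = -0.17 and y = +0.17: one carries the test cap, the other the yellow plug. Four studs 12 mm across, 45 mm high, stand at own x = +-0.11, y = +-0.06.
- plug_mid (a point): Loose yellow plastic plug in the other port, flange 100 mm across, with a grip bar 62 x 18 x 22 mm on top (top 161 mm above the bench). This point is at its middle. Not to be moved.
- torch_mid (a point): Loose teal torch, 150 mm long, 36 mm thick, lying on the exchanger's top between the ports. This point is its middle, its x axis runs along it. Not to be moved.
- tape_mid (a point): Loose roll of yellow tape lying on the bench, 104 mm across, 25 mm high; this point is its middle. Not to be moved.
- spanner_grip (a point): Loose spanner lying on the bench, 220 mm long along its own x; this point is on its handle. Not to be moved.

How it is judged:
On the way, in this order (a step that is already met when the one before it is completed fails the run):
1. a fingertip rests on the lock collar, with the key still up and the collar still locked (contact force between the fingers and lock_collar above 0.3 N and value of joint release_key below 0.002 m and value of joint lock_collar below 0.05 rad), for 0.3 s.
2. the key is pressed down in the notch by a fingertip, the collar still locked (value of joint release_key above 0.006 m and value of joint lock_collar below 0.15 rad and contact force between the fingers and release_key above 1 N), for 0.1 s.
At the end, for the whole second after the job is handed in: the lock collar is turned at least 0.30 rad of its 0.38 rad (at or near its stop) and at rest, the key is back up (within 2 mm), and the plug, torch, tape roll and spanner are each within 20 mm of where it was (value of joint lock_collar above 0.3 rad and value of joint release_key below 0.002 m and velocity of joint lock_collar between -0.02 and 0.02 rad/s and distance of each of plug_mid, torch_mid, tape_mid, spanner_grip from where it was at the start of the episode below 0.02 m); the robot touches nothing.
It fails at once if the collar or key is pinched, struck or forced (more than 40 N) (contact force between the fingers and lock_collar above 40 N).
It fails at once if the port plug or the torch is lifted or pushed away (20 mm) (distance of any of plug_mid, torch_mid from where it was at the start of the episode above 0.02 m).
It fails at once if the tape roll or the spanner is moved (20 mm) (distance of any of tape_mid, spanner_grip from where it was at the start of the episode above 0.02 m).
It also fails if it takes over 72 s, if anything falls off the work surface, if the arm or the gripper's body presses on something with over 40 N, if the wrist force passes 120 N, or if a joint passes its speed limit or range.

## Working session

There is one attempt and no reset: what is moved stays moved. The work goes in short steps, Python scripts to look and compute and a tool call to move; the robot and the scene stay as the last step left them, time stands still between calls to the robot, and variables do not carry over. Pictures are saved under pics/ and viewed, about 8 in all and at most 12, crops included, and the job is handed in when it is done.

Besides the shell and the picture viewer there is one more tool, called after "Emit:" as a command line: name --pt "numbers of a row" for each row, then --argument value for the rest. jog_arm: Moves the arm, as the interface text tells. Its arguments: {"type":"object","properties":{"translation":{"type":"array"},"turn":{"type":"array"},"grip":{"type":"number"},"grip_force":{"type":"number"}},"required":["translation","turn"]}

```bash
mkdir -p pics
cat > h.py <<'E'
from workcell import manip
import numpy as np, cv2
def save(p,n): cv2.imwrite('pics/'+n,p["frame"][:,:,::-1])
def ray(p,uv,z):
    K=np.array(p["mtx"]);T=np.array(p["pose"])
    d=T[:3,:3]@np.linalg.solve(K,[uv[0],uv[1],1.]);o=T[:3,3]
    return o+d*(z-o[2])/d[2]
def proj(p,X):
    K=np.array(p["mtx"]);T=np.array(p["pose"])
    c=K@(T[:3,:3].T@(np.array(X)-T[:3,3]));return c[:2]/c[2]
E
python3 - <<'E'
from h import *
o=manip.get_obs();print({k:np.round(v,3) for k,v in o.items()},manip.hold_point_z)
P={n:manip.camera(n) for n in("top","scene")}
for n,p in P.items():
    print(n,np.round(p["pose"],3).tolist())
    for l,z in(("cap_center",.165),("plug_mid",.14),("torch_mid",.118),("exchanger",0)):
        for r in manip.pinpoint(p,l)[:2]: print(l,np.round(r["confidence"],2),np.round(r["at"],1),np.round(ray(p,r["at"],z),3))
im=np.vstack([P["top"]["frame"]])
save(P["top"],"top.png")
save(P["scene"],"scene.png")
E
```

```text
{'clock': np.float64(0.0), 'joint_pos': array([-1.35 ,  0.333, -0.065,  1.461,  0.022,  1.35 , -0.088]), 'joint_velocities': array([ 0.   ,  0.   ,  0.   ,  0.002,  0.   , -0.001,  0.   ]), 'tau': array([-0.0000e+00, -6.2544e+01,  4.9000e-02, -3.9161e+01,  1.6000e-02,
        1.0000e-02, -0.0000e+00]), 'position': array([0.151, 0.606, 0.197]), 'ee_rot': array([ 0.122,  0.993, -0.001, -0.   ]), 'ft_force': array([ 0.629,  0.393, -0.267]), 'torque': array([ 0.008,  0.004, -0.001]), 'grip_width': np.float64(0.999)} 0.0187
top [[0.008, -0.979, 0.203, 0.3], [-1.0, -0.009, -0.005, 0.012], [0.007, -0.203, -0.979, 1.336], [0.0, 0.0, 0.0, 1.0]]
cap_center 0.77 [198.2 214.3] [0.535 0.181 0.165]
plug_mid 0.75 [346.8 224.9] [ 0.519 -0.152  0.14 ]
torch_mid 0.68 [448.5 260.1] [ 0.443 -0.384  0.118]
torch_mid 0.64 [276.3 178. ] [0.633 0.008 0.118]
exchanger 0.9 [275.2 209.5] [0.582 0.01  0.   ]
scene [[-0.842, 0.382, -0.381, 1.111], [0.539, 0.581, -0.61, 0.875], [-0.012, -0.719, -0.695, 1.114], [0.0, 0.0, 0.0, 1.0]]
cap_center 0.73 [329.7 238.8] [0.537 0.181 0.165]
plug_mid 0.71 [239.5 152.2] [ 0.535 -0.26   0.14 ]
plug_mid 0.55 [268.1 170. ] [ 0.508 -0.145  0.14 ]
torch_mid 0.85 [264.1 223.4] [0.617 0.01  0.118]
torch_mid 0.32 [330.8 239.1] [0.506 0.149 0.118]
exchanger 0.85 [274.2 250.3] [0.59  0.012 0.   ]
```

View pics/top.png

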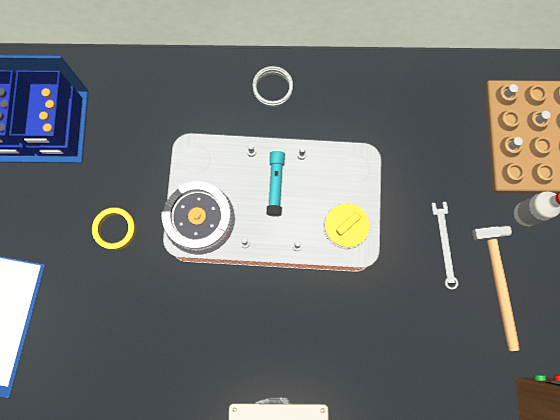

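View pics/scene.png

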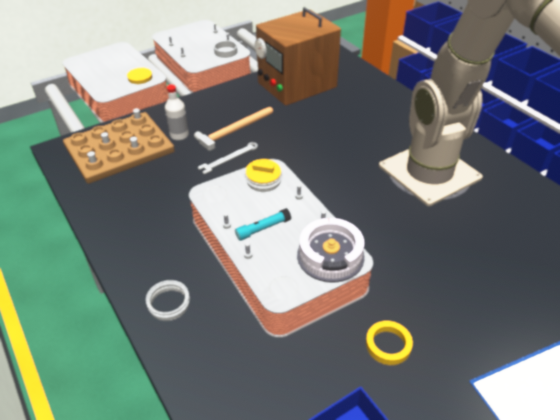

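The top view shows the cap at about (198,215), with a dark gap at its upper left, the plug at (347,225) and the torch at (276,183). The scene view shows the gap near (345,262). I'll unwrap the rim and enlarge the cap.

Run:
```python
from h import *
P={n:manip.camera(n) for n in("top","scene")}
c=np.array([.536,.181])
ims=[]
for n,p in P.items():
    g=p["frame"].mean(2)
    out=[]
    for a in range(0,360,10):
        v=[g[tuple(np.round(proj(p,[*(c+r*np.array([np.cos(np.radians(a)),np.sin(np.radians(a))])),.163])[::-1]).astype(int))] for r in(.062,.066,.070)]
        out.append(int(np.mean(v)))
    print(n,list(zip(range(0,360,10),out)))
    u=proj(p,[*c,.165]).astype(int)
    ims.append(cv2.resize(p["frame"][u[1]-45:u[1]+45,u[0]-45:u[0]+45],(390,390),interpolation=cv2.INTER_CUBIC))
cv2.imwrite('pics/crop.png',np.hstack(ims)[:,:,::-1])
```

```text
top [(0, 253), (10, 253), (20, 253), (30, 254), (40, 186), (50, 120), (60, 116), (70, 128), (80, 103), (90, 223), (100, 237), (110, 247), (120, 252), (130, 239), (140, 253), (150, 253), (160, 253), (170, 253), (180, 253), (190, 253), (200, 253), (210, 254), (220, 251), (230, 237), (240, 238), (250, 212), (260, 228), (270, 214), (280, 252), (290, 251), (300, 250), (310, 241), (320, 253), (330, 253), (340, 253), (350, 253)]
scene [(0, 253), (10, 253), (20, 253), (30, 253), (40, 172), (50, 117), (60, 181), (70, 119), (80, 118), (90, 250), (100, 242), (110, 249), (120, 250), (130, 250), (140, 250), (150, 252), (160, 252), (170, 253), (180, 253), (190, 252), (200, 253), (210, 253), (220, 253), (230, 253), (240, 251), (250, 251), (260, 252), (270, 253), (280, 252), (290, 253), (300, 253), (310, 253), (320, 253), (330, 253), (340, 252), (350, 253)]
```

View pics/crop.png

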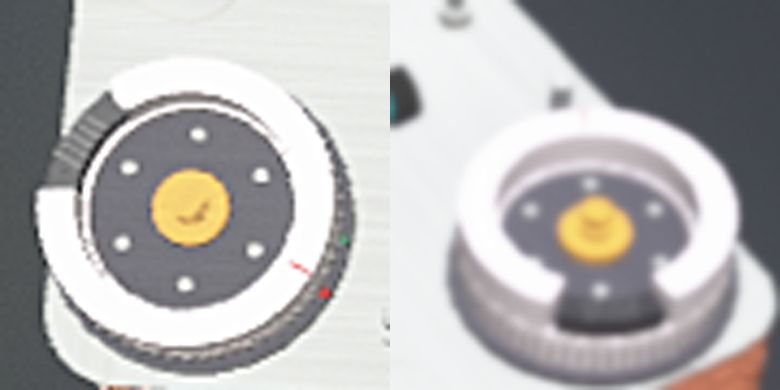

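The notch spans about 38–90° around (0.536, 0.181), which matches 0.92 rad, so its middle is near 63°. I'll shut the fingers and go above the rim at about 105°. The jaw axis is already at about 76°, roughly radial there.

Emit:
jog_arm --pt "0 0 15" --pt "20 -20 25" --pt "45 -45 30" --pt "70 -70 30" --pt "95 -95 30" --pt "120 -120 30" --pt "145 -145 30" --pt "170 -170 30" --pt "195 -195 30" --pt "220 -218 30" --pt "240 -236 30" --pt "260 -254 30" --turn '[0,0,0,0,0,0,0,0,0,0,0,0]' --grip 0 --grip_force 20

```text
clock: 1.6
position: [0.4121, 0.3511, 0.2283]
ee_rot: [0.122, 0.993, 0.0, 0.0]
ft_force: [0.6, 1.2, 0.1]
grip_width: 0.003
```

Emit:
jog_arm --pt "20 -20 0" --pt "40 -40 0" --pt "60 -60 0" --pt "80 -80 0" --pt "95 -95 0" --pt "108 -107 0" --pt "108 -107 0" --pt "108 -107 0" --pt "108 -107 0" --turn '[0,0,0,0,0,0,0,0,0]'

```text
clock: 2.35
position: [0.5195, 0.2449, 0.2283]
ee_rot: [0.122, 0.993, 0.0, -0.0]
ft_force: [0.8, 0.7, 0.7]
grip_width: 0.004
```

Run:
```python
from h import *
o=manip.get_obs();print({k:np.round(o[k],4) for k in("clock","position","ee_rot","ft_force","grip_width","joint_pos")})
p=manip.camera("wrist");save(p,"w.png")
for r in manip.pinpoint(p,"cap_center"): print(r["confidence"],r["at"],ray(p,r["at"],.165))
print(np.round(p["pose"],3).tolist())
```

```text
{'clock': np.float64(2.35), 'position': array([0.5195, 0.2449, 0.2283]), 'ee_rot': array([ 1.216e-01,  9.926e-01,  4.000e-04, -0.000e+00]), 'ft_force': array([0.7819, 0.7447, 0.694 ]), 'grip_width': np.float64(0.0043), 'joint_pos': array([-0.7645,  0.2027,  0.2864,  1.57  , -0.0588,  1.3769,  0.8546])}
0.87 [217.6, 242.8] [0.54058708 0.18509658 0.165     ]
[[0.242, 0.936, 0.257, 0.454], [0.97, -0.233, -0.062, 0.26], [0.002, 0.264, -0.965, 0.405], [0.0, 0.0, 0.0, 1.0]]
```

View pics/w.png

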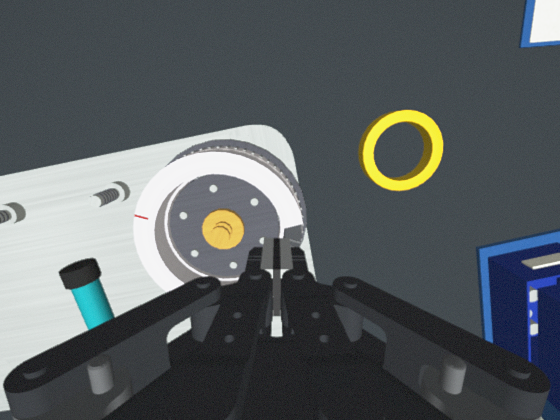

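The wrist view shows the rim spanning about columns 134–302, with the notch edge at about (293,232) behind the fingers. The centre is about (0.538, 0.183). I'll descend and touch the rim.

Emit:
jog_arm --pt "0 0 -20" --pt "0 0 -40" --pt "0 0 -52" --pt "0 0 -58" --pt "0 0 -59.5" --pt "0 0 -60.5" --pt "0 0 -61.5" --pt "0 0 -62.5" --pt "0 0 -63" --pt "0 0 -63.5" --pt "0 0 -64" --pt "0 0 -64" --turn '[0,0,0,0,0,0,0,0,0,0,0,0]'

```text
clock: 3.45
position: [0.5194, 0.2452, 0.1644]
ee_rot: [0.121, 0.993, 0.0, 0.0]
ft_force: [-0.7, 0.0, -0.5]
grip_width: -0.001
```

Emit:
jog_arm --pt "0 0 -0.5" --pt "0 0 -1" --pt "0 0 -1" --turn '[0,0,0]'

```text
clock: 3.7
position: [0.5193, 0.2452, 0.1633]
ee_rot: [0.121, 0.993, 0.0, -0.0]
ft_force: [-1.0, -0.7, 0.4]
grip_width: 0.002
```

Emit:
jog_arm --pt "0 0 -0.5" --pt "0 0 -1" --pt "0 0 -1" --pt "0 0 -1" --turn '[0,0,0,0]'

```text
clock: 4.03
position: [0.5193, 0.2452, 0.1623]
ee_rot: [0.121, 0.993, 0.0, -0.0]
ft_force: [-0.3, -0.8, 0.0]
grip_width: -0.003
```

Emit:
jog_arm --pt "0 0 -0.5" --pt "0 0 -1" --pt "0 0 -1.5" --pt "0 0 -2" --pt "0 0 -2" --pt "0 0 -2" --turn '[0,0,0,0,0,0]'

```text
clock: 4.53
position: [0.5193, 0.2452, 0.1602]
ee_rot: [0.121, 0.993, 0.0, -0.0]
ft_force: [1.0, 0.5, 0.3]
grip_width: -0.003
```

Run:
```python
from h import *
ims=[]
for n in("scene","wrist","top"):
    p=manip.camera(n); u=proj(p,[.538,.19,.165]).astype(int); t=proj(p,manip.get_obs()["position"]);print(n,u,t)
    h=60 if n!="wrist" else 110
    x0=max(u[0]-h,0);y0=max(u[1]-h,0);f=cv2.resize(p["frame"][y0:y0+2*h,x0:x0+2*h],(266,266),interpolation=cv2.INTER_CUBIC) if n!="scene" else cv2.resize(p["frame"][y0:y0+2*h,x0:x0+2*h],(532,532),interpolation=cv2.INTER_CUBIC)
    ims.append(f)
cv2.imwrite('pics/c2.png',np.hstack([ims[0],np.vstack(ims[1:])])[:,:,::-1])
```

```text
scene [331 241] [351.93921139 253.98707589]
wrist [203 278] [277.22644586 231.3540302 ]
top [194 212] [169.12033111 221.32908725]
```

View pics/c2.png

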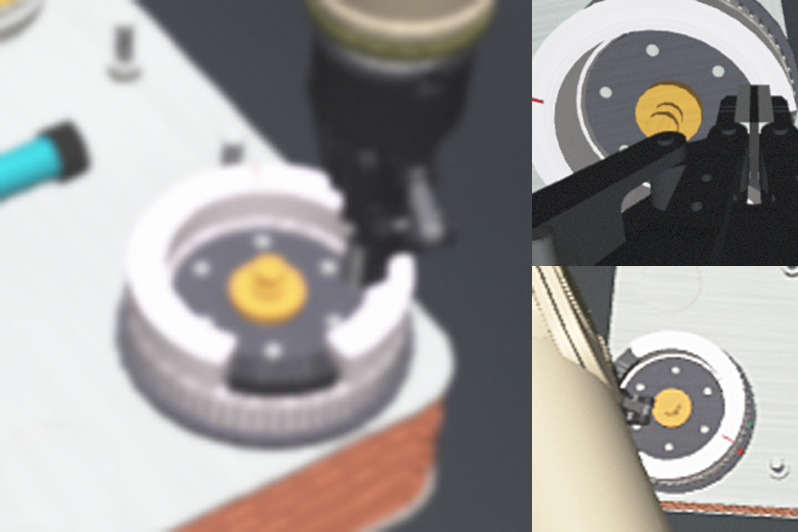

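The scene and wrist crops show the fingertips at the rim near 105°, apparently close to its inner edge, but there is no contact 5 mm below rim height. I'll fit the centre better from the earlier pictures.

Run:
```python
from h import *
from scipy.ndimage import map_coordinates
W={"pose":[[0.242,0.936,0.257,0.454],[0.97,-0.233,-0.062,0.26],[0.002,0.264,-0.965,0.405],[0,0,0,1]]}
W["mtx"]=manip.camera("wrist")["mtx"]
T=manip.camera("top");S=manip.camera("scene");print(W["mtx"])
A=np.radians(np.arange(0,360,3))
for n,f,p in(("top","top.png",T),("scene","scene.png",S),("wrist","w.png",W)):
    g=cv2.imread('pics/'+f).min(2).astype(float)
    def samp(c,r):
        X=np.array([[c[0]+r*np.cos(a),c[1]+r*np.sin(a),.165] for a in A])
        u=np.array([proj(p,x) for x in X]);return map_coordinates(g,[u[:,1],u[:,0]],order=1,mode='nearest')
    best=[]
    for x in np.arange(.520,.556,.002):
        for y in np.arange(.166,.202,.002):
            s=0
            for r,w in((.059,1),(.066,1),(.073,1),(.054,-1),(.078,-1)): s+=w*(samp((x,y),r)>215).sum()
            best.append((s,x,y))
    best.sort(reverse=True);b=np.array(best[:6]);print(n,np.round(b,3).tolist())
    c=b[:,1:].mean(0)
    print([(int(np.degrees(a)),int(v)) for a,v in zip(A,samp(c,.068)) if v<215])
```

```text
[[289.30381929   0.         276.24386804]
 [  0.         289.30381929 203.71992465]
 [  0.           0.           1.        ]]
top [[268.0, 0.536, 0.188], [263.0, 0.536, 0.186], [257.0, 0.538, 0.188], [252.0, 0.538, 0.186], [231.0, 0.534, 0.188], [220.0, 0.536, 0.19]]
[(36, 153), (39, 115), (42, 124), (45, 117), (48, 125), (51, 133), (54, 128), (57, 110), (59, 145), (63, 131), (66, 146), (69, 139), (72, 133), (75, 124), (78, 129), (81, 125), (84, 132), (239, 133)]
scene [[263.0, 0.536, 0.188], [251.0, 0.536, 0.186], [247.0, 0.536, 0.19], [246.0, 0.538, 0.188], [230.0, 0.538, 0.19], [226.0, 0.538, 0.186]]
[(36, 172), (39, 110), (42, 97), (45, 98), (48, 103), (51, 110), (54, 119), (57, 112), (59, 105), (63, 103), (66, 102), (69, 104), (72, 98), (75, 92), (78, 98), (81, 128), (84, 177)]
wrist [[180.0, 0.534, 0.188], [178.0, 0.534, 0.186], [176.0, 0.536, 0.186], [175.0, 0.536, 0.188], [146.0, 0.532, 0.186], [145.0, 0.538, 0.188]]
[(0, 38), (3, 32), (6, 30), (9, 37), (12, 33), (14, 33), (18, 35), (21, 36), (24, 28), (27, 34), (29, 43), (33, 80), (36, 79), (39, 80), (42, 191), (45, 138), (48, 198), (51, 104), (54, 102), (57, 102), (59, 82), (63, 35), (66, 33), (69, 89), (72, 113), (75, 94), (78, 95), (81, 95), (84, 100), (239, 99), (306, 95), (309, 35), (312, 28), (315, 33), (318, 35), (321, 30), (324, 31), (327, 58), (330, 58), (333, 58), (336, 59), (339, 45), (342, 36), (345, 36), (348, 32), (351, 34), (354, 33), (357, 36)]
```

All three views agree on a centre of (0.536, 0.1875), with the notch at about 35–85° and its middle near 60.5°. My tip was at radius 60 mm, too far inward. I'll lift, move out to 67 mm, and come down again.

Emit:
jog_arm --pt "0 0 4" --pt "0 0 9" --pt "-1 3 9" --pt "-2 7 9" --pt "-2 7 6" --pt "-2 7 5" --pt "-2 7 5" --pt "-2 7 4.5" --pt "-2 7 4" --pt "-2 7 3.5" --pt "-2 7 3" --pt "-2 7 3" --turn '[0,0,0,0,0,0,0,0,0,0,0,0]'

```text
clock: 5.83
position: [0.5173, 0.2521, 0.1632]
ee_rot: [0.121, 0.993, 0.0, -0.0]
ft_force: [-0.3, -0.7, 0.2]
grip_width: 0.0
```

Emit:
jog_arm --pt "0 0 -0.5" --pt "0 0 -1" --pt "0 0 -1.5" --pt "0 0 -2" --pt "0 0 -2.5" --pt "0 0 -3" --pt "0 0 -3" --pt "0 0 -3" --turn '[0,0,0,0,0,0,0,0]'

```text
clock: 6.5
position: [0.5173, 0.2521, 0.1602]
ee_rot: [0.121, 0.993, 0.0, -0.0]
ft_force: [-0.3, 0.1, 0.5]
grip_width: -0.002
```

Run:
```python
from h import *
o=manip.get_obs();print(o["position"],o["ft_force"],o["tau"])
p=manip.camera("wrist");f=p["frame"]
t=proj(p,o["position"]);print(t)
cv2.imwrite('pics/c3.png',cv2.resize(f[140:320,157:397],(800,600),interpolation=cv2.INTER_CUBIC)[:,:,::-1])
```

```text
[0.51728305 0.25210482 0.16015972] [-0.31580532  0.0731943   0.46802562] [-8.70268341e-04 -5.29901791e+01  3.29258077e+00 -3.78681600e+01
  1.12152004e-02 -6.52765855e-03  7.99948921e-04]
[277.20748777 231.36161156]
```

View pics/c3.png

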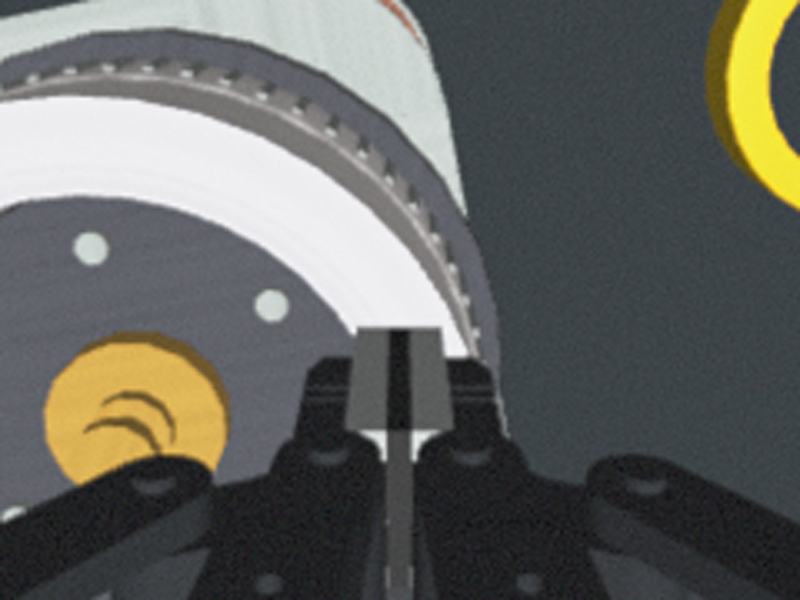

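The tip is centred over the rim at crop (400,328) and appears to be still above it, so the tip ends higher than the TCP reading says. I'll keep lowering in small steps.

Emit:
jog_arm --pt "0 0 -0.5" --pt "0 0 -1" --pt "0 0 -1.5" --pt "0 0 -2" --pt "0 0 -2" --pt "0 0 -2" --turn '[0,0,0,0,0,0]'

```text
clock: 7.05
position: [0.5173, 0.2521, 0.1581]
ee_rot: [0.121, 0.993, 0.0, -0.0]
ft_force: [-0.7, 0.3, 0.4]
grip_width: -0.002
```

Emit:
jog_arm --pt "0 0 -0.5" --pt "0 0 -1" --pt "0 0 -1.5" --pt "0 0 -2" --pt "0 0 -2" --pt "0 0 -2" --turn '[0,0,0,0,0,0]'

```text
clock: 7.55
position: [0.5173, 0.2521, 0.1561]
ee_rot: [0.121, 0.993, 0.0, -0.0]
ft_force: [-0.7, 0.0, -0.9]
grip_width: -0.003
```

Emit:
jog_arm --pt "0 0 -0.5" --pt "0 0 -1" --pt "0 0 -1.5" --pt "0 0 -2" --pt "0 0 -2" --pt "0 0 -2" --turn '[0,0,0,0,0,0]'

```text
clock: 8.05
position: [0.5172, 0.2521, 0.1541]
ee_rot: [0.121, 0.993, 0.0, -0.0]
ft_force: [0.1, 0.0, 0.9]
grip_width: -0.0
```

Run:
```python
from h import *
o=manip.get_obs()["position"]
ims=[]
for n in("scene","wrist"):
    p=manip.camera(n);f=p["frame"].copy()
    for dz in(0,.01,.02): print(n,dz,proj(p,o+[0,0,dz]))
    u=proj(p,o).astype(int);h=32 if n=="scene" else 40
    c=cv2.resize(f[u[1]-h:u[1]+h,u[0]-h:u[0]+h],(400,400),interpolation=cv2.INTER_CUBIC)
    for dz,col in((0,(255,0,0)),(.011,(0,255,0))):
        q=(proj(p,o+[0,0,dz])-u+h)*400/(2*h);cv2.circle(c,tuple(int(v) for v in q),3,col,-1)
    for a in range(95,125,2):
        for r in(.057,.075):
            q=(proj(p,[.536+r*np.cos(np.radians(a)),.1875+r*np.sin(np.radians(a)),.165])-u+h)*400/(2*h);cv2.circle(c,tuple(int(v) for v in q),1,(0,0,255),-1)
    ims.append(c)
cv2.imwrite('pics/c4.png',np.hstack(ims)[:,:,::-1])
```

```text
scene 0 [354.27014985 257.2498344 ]
scene 0.01 [354.63201453 254.38957832]
scene 0.02 [354.99787429 251.49774427]
wrist 0 [277.1636325  231.31866948]
wrist 0.01 [277.23750865 237.0800472 ]
wrist 0.02 [277.31981612 243.49895962]
```

View pics/c4.png

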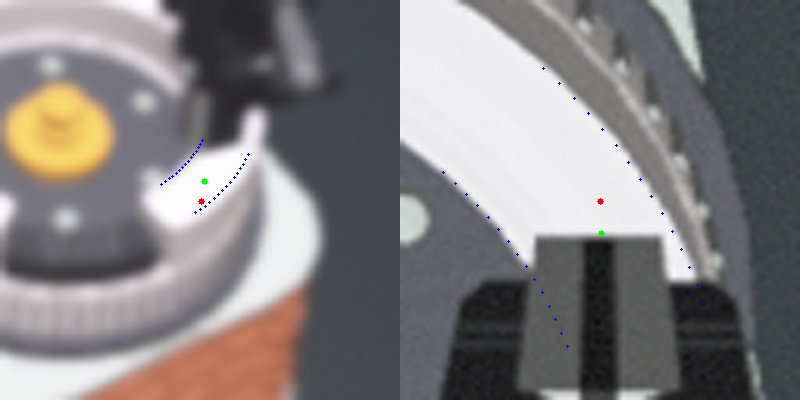

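The scene crop shows the tip bottom at (215,148), well above the rim plane marks, and the wrist view agrees. The real tip is about 25 mm above the reported TCP, so I'll go on lowering with force checks.

Emit:
jog_arm --pt "0 0 -1" --pt "0 0 -2" --pt "0 0 -3" --pt "0 0 -4" --pt "0 0 -5" --pt "0 0 -5" --turn '[0,0,0,0,0,0]'

```text
clock: 8.65
position: [0.5171, 0.252, 0.1488]
ee_rot: [0.121, 0.993, 0.0, -0.0]
ft_force: [-0.1, 0.2, -0.4]
grip_width: 0.002
```

Emit:
jog_arm --pt "0 0 -0.5" --pt "0 0 -1" --pt "0 0 -1.5" --pt "0 0 -2" --pt "0 0 -2" --pt "0 0 -2" --turn '[0,0,0,0,0,0]'

```text
clock: 9.15
position: [0.5171, 0.252, 0.1468]
ee_rot: [0.121, 0.993, 0.0, -0.0]
ft_force: [0.3, -0.0, 0.8]
grip_width: 0.001
```

Emit:
jog_arm --pt "0 0 -0.5" --pt "0 0 -1" --pt "0 0 -1.5" --pt "0 0 -2" --pt "0 0 -2" --pt "0 0 -2" --turn '[0,0,0,0,0,0]'

```text
clock: 9.65
position: [0.5171, 0.252, 0.1448]
ee_rot: [0.121, 0.993, 0.0, -0.0]
ft_force: [-0.8, -0.0, 0.0]
grip_width: 0.001
```

Run:
```python
from h import *
o=manip.get_obs()["position"]
ims=[]
for n in("scene","wrist"):
    p=manip.camera(n);f=p["frame"].copy()
    u=proj(p,o).astype(int);h=32 if n=="scene" else 40
    c=cv2.resize(f[u[1]-h:u[1]+h,u[0]-h:u[0]+h],(400,400),interpolation=cv2.INTER_CUBIC)
    ims.append(c)
    if n=="wrist":print(f[225:255,273].mean(1).round().astype(int),f[225:255,283].mean(1).round().astype(int))
cv2.imwrite('pics/c5.png',np.hstack(ims)[:,:,::-1])
```

```text
[237 236 236 235 236 237 235 235 237 237 238 240 223 133  71  67  70  70
  67  69  68  68  62  56  55  58  58  54  50  55] [119 125 154 198 229 238 239 238 237 237 237 238 221 139  91  85  92  92
  88  90  89  88  91  90  89  90  92  93  89  93]
```

View pics/c5.png

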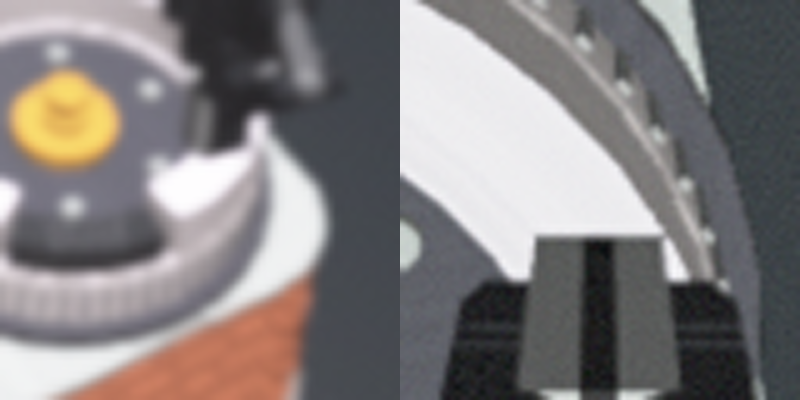

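The tip offset in the images is constant at about 27–30 mm above the reported TCP, so the tip is now near z = 172 mm. I'll continue.

Emit:
jog_arm --pt "0 0 -0.5" --pt "0 0 -1" --pt "0 0 -1.5" --pt "0 0 -2" --pt "0 0 -2" --pt "0 0 -2" --turn '[0,0,0,0,0,0]'

```text
clock: 10.25
position: [0.5171, 0.252, 0.1428]
ee_rot: [0.121, 0.993, 0.0, -0.0]
ft_force: [-0.2, -0.0, -0.0]
grip_width: -0.0
```

Emit:
jog_arm --pt "0 0 -0.5" --pt "0 0 -1" --pt "0 0 -1.5" --pt "0 0 -1.5" --pt "0 0 -1.5" --turn '[0,0,0,0,0]'

```text
clock: 10.67
position: [0.5171, 0.252, 0.1412]
ee_rot: [0.121, 0.993, 0.0, -0.0]
ft_force: [0.1, 0.2, 0.0]
grip_width: 0.0
```

Emit:
jog_arm --pt "0 0 -0.5" --pt "0 0 -1" --pt "0 0 -1.5" --pt "0 0 -1.5" --pt "0 0 -1.5" --turn '[0,0,0,0,0]'

```text
clock: 11.08
position: [0.5171, 0.252, 0.1397]
ee_rot: [0.121, 0.993, 0.0, -0.0]
ft_force: [0.7, 0.0, 0.4]
grip_width: -0.002
```

Emit:
jog_arm --pt "0 0 -0.5" --pt "0 0 -1" --pt "0 0 -1.5" --pt "0 0 -1.5" --pt "0 0 -1.5" --turn '[0,0,0,0,0]'

```text
clock: 11.5
position: [0.5171, 0.252, 0.1382]
ee_rot: [0.121, 0.993, 0.0, -0.0]
ft_force: [0.0, 0.2, 0.7]
grip_width: 0.004
```

Emit:
jog_arm --pt "0 0 -0.5" --pt "0 0 -1" --pt "0 0 -1.5" --pt "0 0 -1.5" --pt "0 0 -1.5" --turn '[0,0,0,0,0]'

```text
clock: 11.92
position: [0.517, 0.2519, 0.1366]
ee_rot: [0.121, 0.993, 0.0, -0.0]
ft_force: [0.6, -0.1, -0.2]
grip_width: -0.002
```

Emit:
jog_arm --pt "0 0 -0.5" --pt "0 0 -1" --pt "0 0 -1.5" --pt "0 0 -1.5" --pt "0 0 -1.5" --turn '[0,0,0,0,0]'

```text
clock: 12.33
position: [0.517, 0.252, 0.1351]
ee_rot: [0.121, 0.993, 0.0, -0.0]
ft_force: [0.4, -0.1, -0.2]
grip_width: -0.002
```

Emit:
jog_arm --pt "0 0 -0.5" --pt "0 0 -1" --pt "0 0 -1.5" --pt "0 0 -2" --pt "0 0 -2" --pt "0 0 -2" --turn '[0,0,0,0,0,0]'

```text
clock: 12.83
position: [0.517, 0.2519, 0.133]
ee_rot: [0.121, 0.993, 0.0, -0.0]
ft_force: [0.3, -0.7, 0.3]
grip_width: -0.002
```

Run:
```python
from h import *
o=manip.get_obs()["position"];print(manip.get_obs()["ft_force"])
p=manip.camera("scene");f=p["frame"].copy()
u=proj(p,[.5172,.252,.165]).astype(int);h=30
c=cv2.resize(f[u[1]-h:u[1]+h,u[0]-h:u[0]+h],(600,600),interpolation=cv2.INTER_CUBIC)
E_=np.array([-.97,.242,0]);R=np.array([.242,.97,0])
for hh,col in((.0,(255,0,0)),(.03,(0,255,0))):
  for d in(-.011,.011):
    for e in(-.011,.011):
      q=(proj(p,o+d*E_+e*R+[0,0,hh])-u+h+.5)*10;cv2.circle(c,tuple(int(v) for v in q),4,col,-1)
cv2.imwrite('pics/c6.png',c[:,:,::-1])
```

```text
[ 0.33403429 -0.70447125  0.2836049 ]
```

View pics/c6.png

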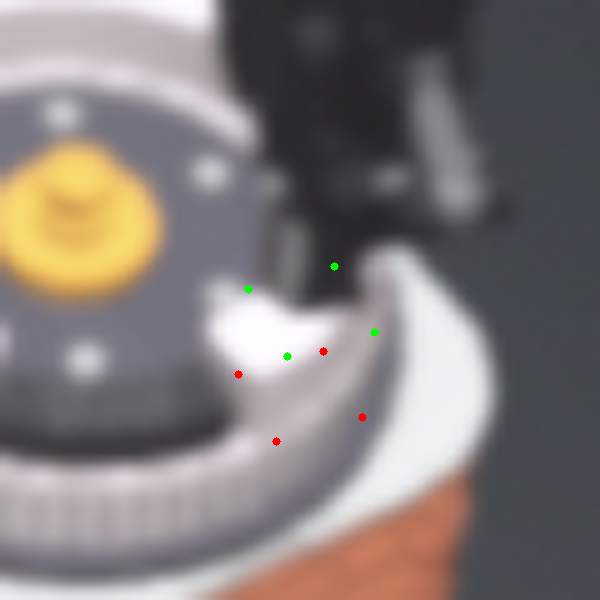

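The scene crop shows the tip's bottom edge at about (320,305), still above the rim. Both views are consistent with the tip lying about 40 mm above the reported TCP for 22 mm pads. I'll continue down carefully.

Emit:
jog_arm --pt "0 0 -0.5" --pt "0 0 -1" --pt "0 0 -1.5" --pt "0 0 -2" --pt "0 0 -2" --pt "0 0 -2" --turn '[0,0,0,0,0,0]'

```text
clock: 13.38
position: [0.517, 0.252, 0.1319]
ee_rot: [0.121, 0.993, 0.0, -0.0]
ft_force: [-3.1, -1.9, 7.0]
grip_width: 0.001
```

Emit:
jog_arm --pt "0 0 -0.5" --pt "0 0 -1" --pt "0 0 -1.5" --pt "0 0 -1.5" --pt "0 0 -1.5" --turn '[0,0,0,0,0]'

```text
clock: 13.8
position: [0.5171, 0.2521, 0.1318]
ee_rot: [0.121, 0.993, 0.001, -0.0]
ft_force: [-5.6, -3.5, 13.9]
grip_width: 0.002
```

Emit:
jog_arm --pt "0 0 -0.5" --pt "0 0 -1" --pt "0 0 -1.5" --pt "0 0 -1.5" --pt "0 0 -1.5" --turn '[0,0,0,0,0]'

```text
clock: 14.22
position: [0.5174, 0.2522, 0.1318]
ee_rot: [0.121, 0.993, 0.001, 0.0]
ft_force: [-5.7, -2.9, 14.4]
grip_width: -0.0
```

Contact with the rim is at reported z ≈ 0.132, giving a tip offset of about 33 mm, and stiffness is about 9 N/mm. Now a light slide clockwise towards the notch.

Emit:
jog_arm --pt "0 0 -0.4" --pt "3.5 0.9 -0.4" --pt "7 1.6 -0.4" --pt "10.5 2.1 -0.4" --pt "14 2.4 -0.4" --pt "17.5 2.6 -0.4" --pt "21 2.6 -0.4" --pt "24.5 2.4 -0.4" --pt "28 1.9 -0.4" --pt "31.5 1.3 -0.4" --pt "35 0.6 -0.4" --pt "35 0.6 -0.4" --turn '[0,0,0,0,0,0,0,0,0,0,0,0]'

```text
clock: 15.22
position: [0.553, 0.2524, 0.1309]
ee_rot: [0.122, 0.993, 0.001, 0.0]
ft_force: [-0.4, -1.1, 0.2]
grip_width: 0.001
```

Emit:
jog_arm --pt "3.5 -1 -0.3" --pt "6.7 -2.1 -0.3" --pt "9 -2.9 -0.3" --pt "11 -3.8 -0.3" --pt "11 -3.8 -0.3" --pt "11 -3.8 -0.3" --turn '[0,0,0,0,0,0]'

```text
clock: 15.72
position: [0.5641, 0.2485, 0.1306]
ee_rot: [0.122, 0.993, 0.001, 0.0]
ft_force: [-0.5, 0.9, -0.3]
grip_width: 0.003
```

The force dropped to zero, so the tip is over the notch at about 65°. Now I'll lower it onto the key and press.

Emit:
jog_arm --pt "0 0 -2" --pt "0 0 -4" --pt "0 0 -6" --pt "0 0 -8" --pt "0 0 -9" --pt "0 0 -10" --pt "0 0 -11" --pt "0 0 -12" --pt "0 0 -12" --turn '[0,0,0,0,0,0,0,0,0]'

```text
clock: 16.47
position: [0.564, 0.2485, 0.1186]
ee_rot: [0.122, 0.993, 0.001, 0.0]
ft_force: [-2.0, 0.2, 2.8]
grip_width: 0.002
```

Emit:
jog_arm --pt "0 0 -1" --pt "0 0 -2" --pt "0 0 -3" --pt "0 0 -4" --pt "0 0 -4.5" --pt "0 0 -5" --pt "0 0 -5" --pt "0 0 -5" --pt "0 0 -5" --turn '[0,0,0,0,0,0,0,0,0]'

```text
clock: 17.22
position: [0.564, 0.2486, 0.1137]
ee_rot: [0.122, 0.993, 0.001, 0.0]
ft_force: [-1.4, -1.1, 4.7]
grip_width: -0.006
```

Emit:
jog_arm --pt "0 0 -0.6" --pt "-2.5 1 -0.6" --pt "-5.1 2 -0.6" --pt "-8 3 -0.6" --pt "-10.7 3.8 -0.6" --pt "-13.5 4.5 -0.6" --pt "-15 4.8 -0.6" --pt "-16.4 5.1 -0.6" --pt "-16.4 5.1 -0.6" --turn '[0,0,0,0,0,1,3,5,5]'

```text
clock: 17.97
position: [0.5489, 0.2537, 0.1139]
ee_rot: [0.077, 0.997, 0.001, 0.002]
ft_force: [2.4, -0.7, 5.5]
grip_width: -0.004
```

Emit:
jog_arm --pt "-3.5 0.5 -0.5" --pt "-7 0.9 -0.5" --pt "-10 1.1 -0.5" --pt "-13 1.2 -0.5" --pt "-16 1.1 -0.5" --pt "-18.8 0.9 -0.5" --pt "-18.8 0.9 -0.5" --pt "-18.8 0.9 -0.5" --turn '[3,6,8,11,13,16,16,16]'

```text
clock: 18.63
position: [0.5312, 0.2547, 0.1141]
ee_rot: [-0.062, 0.998, 0.002, 0.002]
ft_force: [1.1, 0.1, 4.8]
grip_width: 0.0
```

Emit:
jog_arm --pt "-1.5 -0.1 -0.4" --pt "-3 -0.3 -0.4" --pt "-4.5 -0.5 -0.4" --pt "-4.5 -0.5 -0.4" --pt "-4.5 -0.5 -0.4" --turn '[1,3,4,4,4]'

```text
clock: 19.05
position: [0.5281, 0.2546, 0.1143]
ee_rot: [-0.096, 0.995, 0.003, 0.004]
ft_force: [5.9, 2.7, 3.6]
grip_width: 0.001
```

Emit:
jog_arm --pt "-1 -0.1 -0.4" --pt "-2 -0.3 -0.4" --pt "-2.5 -0.4 -0.4" --pt "-2.5 -0.4 -0.4" --turn '[0,0,0,0]'

```text
clock: 19.38
position: [0.5281, 0.2546, 0.1145]
ee_rot: [-0.095, 0.995, 0.003, 0.007]
ft_force: [12.1, 3.1, -0.2]
grip_width: 0.004
```

The collar is at its stop: 12 N and no further motion, with the tip at about 97°. I'll ease off the wall and lift straight out.

Emit:
jog_arm --pt "1 0 1" --pt "2.5 0 3" --pt "3 0 7" --pt "3 0 12" --pt "3 0 20" --pt "3 0 35" --pt "3 0 55" --pt "3 0 80" --pt "3 0 100" --pt "3 0 110" --turn '[0,0,0,0,0,0,0,0,0,0]'

```text
clock: 20.22
position: [0.532, 0.2549, 0.2278]
ee_rot: [-0.095, 0.995, 0.004, 0.008]
ft_force: [-0.4, -0.4, -0.4]
grip_width: -0.0
```

Emit:
jog_arm --pt "0 20 10" --pt "0 45 20" --pt "0 75 20" --pt "0 105 20" --pt "0 130 20" --pt "0 145 20" --pt "0 150 20" --pt "0 150 20" --turn '[0,0,0,0,0,0,0,0]'

```text
clock: 20.88
position: [0.5314, 0.4057, 0.2468]
ee_rot: [-0.096, 0.995, 0.003, 0.008]
ft_force: [0.3, 0.1, -0.6]
grip_width: -0.002
```

Run:
```python
from h import *
from scipy.ndimage import map_coordinates
print(manip.get_obs()["ft_force"],np.abs(manip.get_obs()["joint_velocities"]).max())
ims=[]
for n in("top","scene"):
    p=manip.camera(n);g=p["frame"].min(2).astype(float)
    A=np.arange(0,360,3);u=np.array([proj(p,[.536+.068*np.cos(np.radians(a)),.1875+.068*np.sin(np.radians(a)),.165]) for a in A])
    v=map_coordinates(g,[u[:,1],u[:,0]],order=1);print(n,[(int(a),int(x)) for a,x in zip(A,v) if x<215])
    f0=cv2.imread('pics/%s.png'%n)[:,:,::-1]
    c=proj(p,[.536,.1875,.165]).astype(int)
    ims.append(np.vstack([cv2.resize(f[max(c[1]-40,0):c[1]+40,c[0]-40:c[0]+40],(300,300),interpolation=cv2.INTER_CUBIC) for f in(f0,p["frame"])]))
    for l,z in(("plug_mid",.14),("torch_mid",.118),("tape_mid",.012),("spanner_grip",.005)):
        for r in manip.pinpoint(p,l)[:2]: print(l,round(r["confidence"],2),np.round(r["at"]))
cv2.imwrite('pics/end.png',np.hstack(ims)[:,:,::-1])
```

```text
[ 0.33723993  0.10477173 -0.5624814 ] 0.029506415794504137
top [(57, 185), (60, 111), (63, 113), (66, 115), (69, 117), (72, 131), (75, 121), (78, 140), (81, 125), (84, 128), (87, 139), (90, 118), (93, 152), (96, 115), (99, 118), (102, 118), (105, 118), (261, 180)]
plug_mid 0.78 [348. 226.]
torch_mid 0.9 [276. 178.]
tape_mid 0.62 [114. 229.]
tape_mid 0.42 [196. 213.]
spanner_grip 0.79 [446. 260.]
scene [(57, 173), (60, 103), (63, 97), (66, 100), (69, 102), (72, 100), (75, 102), (78, 104), (81, 99), (84, 99), (87, 100), (90, 95), (93, 89), (96, 94), (99, 123), (102, 162), (105, 201)]
plug_mid 0.93 [264. 168.]
tape_mid 0.94 [385. 344.]
spanner_grip 0.65 [243. 152.]
spanner_grip 0.41 [278. 250.]
```

View pics/end.png

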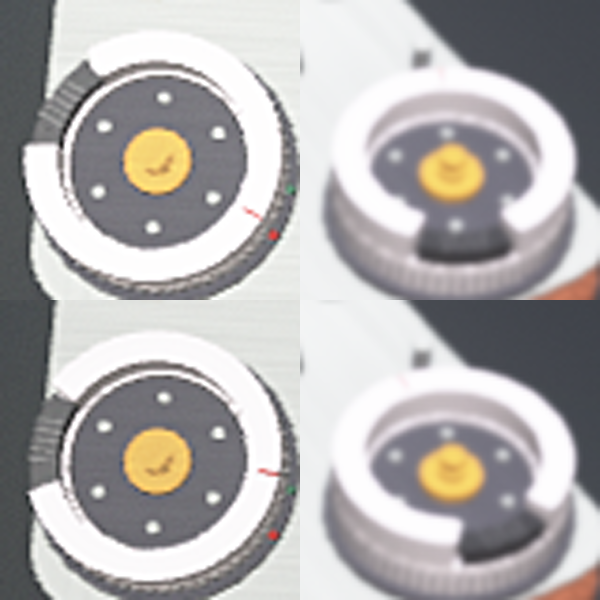

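The red index mark has moved from the red dot to the green one, about 22° (0.38 rad). The key looks as high in the notch as before, and the hand is clear. I'll hand in.

```bash
python3 -c "
from workcell import manip
print(manip.hand_in())"
```

```text
the job is handed in; nothing more can be done
None
```

The test cap is unlocked and the job is handed in at about 21 s of the 72 s allowed; `hand_in` gave no verdict.

**What I did:** With the fingers shut, I set the tip on the collar's rim at about 106° (up to about 15 N) and slid it clockwise until the force dropped to zero in the notch. There I pressed the key down about 8 mm (about 5 N). With the tip still in the notch I pushed the collar anticlockwise to its stop, where 12 N gave no further motion. Then I eased off the wall, lifted straight out and moved clear.

**Last checks:**
- **Collar:** in both the top and scene pictures the notch moved from about 35–85° to about 57–107°, a turn of roughly 0.38 rad. The collar's red mark now sits by the green dot.
- **Key:** it looks as high as at the start, but I judged this by eye only.
- **Loose things:** the plug stayed within 2 pixels in the top picture and the torch did not move. The robot never touched the tape roll or spanner. I took no starting measurement of them to compare with.
- **Force on the tool:** it read about zero when I handed in, so the hand is touching nothing.

**What disagreed:**
- **Fingertip height:** contact showed the real tips about 33 mm above the reported TCP height. I found the rim by lowering in small force-checked steps, and used heights measured from that contact from then on.
- **Cap position:** my first estimate was about 5 mm off, so my first descent was near the rim's inner edge and I repeated it farther out.

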